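# Sort the stoppered specimen tubes into their colour trays

## Robot

A 6-joint arm with a two-finger parallel gripper is mounted at the origin on the work surface. World frame = base frame: x ahead of the robot, y to its left, z up, the work surface at z = 0. Lengths are in m, angles in rad, forces in N, time in s.
With the tool pointing down it reaches from about 0.35 to 0.775 m from the base axis. Payload 5.5 kg.
Tool frame: the origin (TCP) lies at the very end of the fingers, on their centre line; the grasp point (between the pads) lies 19 mm behind it; z points along the fingers, y is the line along which they close (so a half turn about z gives the same grasp; the last joint's range is limited). The gripper opens to 85 mm and grips with 20 to 120 N. Pads are 22 mm wide; open, the fingers measure 114 mm over their backs; the gripper's body (76 mm by 85 mm) begins 54 mm behind the grasp point. The pads swing forward as they close: fully open they stand 13 mm farther back than shut.
Start: joints at [-1.489, 0.313, 0.046, 1.304, 0, 1.431], TCP at [0.126, -0.561, 0.231] pointing down, gripper open.
Joint ranges: [-2.76, 2.76], [-0.86, 1.69], [-1.03, 1.26], [-2.2, 2.34], [-1.47, 1.5], [-3.14, 3.14]. Speed limits (rad/s): [2.57, 2.57, 3.14, 3.14, 3.14, 3.14].

## Interface

Orientations are given as a rotation vector (axis times angle).
In Python, from station import arm gives the robot as it stands. The module is installed in compiled form; this text tells all that it offers. Calls block until the motion is done:
- arm.move_pose(position, orientation): joint-space move of the TCP to a pose.
- arm.line_to(position, speed=0.15, frame=None, force_limit=None): straight line of the TCP; frame=None keeps the orientation; speed is the mean speed in m/s. With force_limit (N) it stops when the force on the tool has changed by that much, and returns True; else False.
- arm.movej(angles): joint-space move.
- arm.set_gripper(opening): finger opening in m; the grip force is fixed at half the most; returns when the fingers have stopped.
- arm.hold(seconds).
- arm.ik(position, orientation): joint angles nearest the present ones, or None.
- arm.read_state(): the state.
- arm.camera(name): name is "scene" or "side" or "wrist"; returns the picture (420x560x3 uint8, red, green, blue); there is no depth.
- arm.get_calibration(name): a dict with "vertical_fov" (degrees; the focal length in pixels is half the picture's height over the tangent of half this angle, whatever the lens; pixels are square), "cx", "cy" (the principal point, pixels), "R" (3x3) and "t" (3): a world point X has camera coordinates R X + t; the wrist camera has in their place "mount" (4x4, takes a point from camera to tool coordinates, whose origin is the TCP and whose axes are the flange's). Camera axes: x right, y down, z forward; pixel columns grow to the right and rows downward; lengths in m; the calibration is good to about 2 mm. A picture is of the moment at which its call begins: read the wrist's pose just before it. get_calibration takes no time and is no camera call.
A pose or a line that the arm cannot do raises arm.Unreachable and nothing moves.
- arm.job_done(): hands the job in; it is judged then, once.
The state is a dict: "t": time; "joint_positions": joint angles; "joint_vel": joint speeds; "joint_efforts": joint torques, N m; "position": TCP position; "eef_rot": TCP orientation; "force": force on the tool from outside, world axes, zero at the start; "wrist_torque": the same for the moment, N m; "width": finger opening in m; "grip_force": force on a finger pad.
Only numpy, scipy, OpenCV 4.12 (cv2) and the standard library are available. Lean on these libraries where they do the work, as an engineer would, in place of code of your own. Each camera call takes 0.05 s, during which the arm holds its last target. There are 200 camera calls.

## Task

Two glass specimen tubes have been left lying on the cupboard shelf: put each one in the tray that matches the colour of its stopper, lying flat on the tray's floor. They are glass, so set them down gently rather than dropping them. Leave the yellow-stoppered tube in its tray and the other things on the shelf where they are.

Things in the scene. Friction and masses are not known exactly. Their poses are not given: they have to be found in the camera images.
- tube_red: clear glass tube with a red plastic hexagonal-headed stopper, lying on its side. 100 mm long in all, 24 mm diameter; head 20 mm long, 24 mm across flats. Origin on the tube's axis at mid-length (12 mm above what it lies on); x axis along the tube towards the stopper (head at x = 30 to 50 mm). 30 to 65 g.
- tube_green: clear glass tube with a green plastic hexagonal-headed stopper, lying on its side. 100 mm long in all, 24 mm diameter; head 20 mm long, 24 mm across flats. Origin on the tube's axis at mid-length (12 mm above what it lies on); x axis along the tube towards the stopper (head at x = 30 to 50 mm). 30 to 65 g.
- tube_yellow: clear glass tube with a yellow plastic hexagonal-headed stopper, lying on its side. 100 mm long in all, 24 mm diameter; head 20 mm long, 24 mm across flats. Origin on the tube's axis at mid-length (12 mm above what it lies on); x axis along the tube towards the stopper (head at x = 30 to 50 mm). 30 to 65 g. Already in the yellow tray, where it belongs.
- tray_red: shallow open red plastic tray, fixed to the shelf, 138 mm (its x) by 160 mm (its y) by 24 mm high, walls and floor 4 mm thick (inside 130 by 152 mm, floor 4 mm above the shelf). Origin at the centre of its underside, z up.
- tray_green: shallow open green plastic tray, fixed to the shelf, 138 mm (its x) by 160 mm (its y) by 24 mm high, walls and floor 4 mm thick (inside 130 by 152 mm, floor 4 mm above the shelf). Origin at the centre of its underside, z up.
- tray_yellow: shallow open yellow plastic tray, fixed to the shelf, 138 mm (its x) by 160 mm (its y) by 24 mm high, walls and floor 4 mm thick (inside 130 by 152 mm, floor 4 mm above the shelf). Origin at the centre of its underside, z up.
- rack: blue polypropylene rack, 200 (its x) by 64 by 80 mm, with three clear test tubes standing in it, tops at 128 mm. Loose. Origin at the centre of its underside. A bystander.
- funnel: stubby clear glass funnel standing mouth down, 72 mm across at the foot, 70 mm high. Loose. Origin at the centre of its foot. A bystander.
- stopper: small plain dark-green rubber stopper, 30 mm across, 26 mm high, standing on its wide end; not one of the tubes. Loose. Origin at the centre of its underside. A bystander.
- divider: fixed upright pine shelf divider, 240 mm (its x) by 12 mm by 90 mm high, with a brass knob that stands out 30 mm on its -y side. Origin at the centre of its underside. A bystander.
There are look-alikes about, which are no part of the job. Leave any blue look-alike of the tube_red alone.

How it is judged:
At the end, for the whole second after the job is handed in: The red-stoppered tube lies in the red tray and the green-stoppered one in the green tray: tube's middle inside the tray walls and under 24 mm above the tray's underside, axis within about 0.15 rad of level, at rest (under 0.02 m/s); the yellow-stoppered tube is within 30 mm of where it started (x of tube_red in the frame of tray_red between -0.065 and 0.065 m and y of tube_red in the frame of tray_red between -0.076 and 0.076 m and z of tube_red in the frame of tray_red below 0.024 m and angle between tube_red's own x axis and vertical between 1.42 and 1.72 rad and linear speed of each of tube_red, tube_green below 0.02 m/s and x of tube_green in the frame of tray_green between -0.065 and 0.065 m and y of tube_green in the frame of tray_green between -0.076 and 0.076 m and z of tube_green in the frame of tray_green below 0.024 m and angle between tube_green's own x axis and vertical between 1.42 and 1.72 rad and distance of tube_yellow from where it was at the start of the episode below 0.03 m); the robot touches nothing.
It fails at once if the red-stoppered tube is dropped or thrown (moves faster than 0.6 m/s, as after a fall of about 2 cm, while the fingers do not touch it) (linear speed of tube_red above 0.6 m/s and contact force between the fingers and tube_red below 0.02 N).
It fails at once if the green-stoppered tube is dropped or thrown (moves faster than 0.6 m/s, as after a fall of about 2 cm, while the fingers do not touch it) (linear speed of tube_green above 0.6 m/s and contact force between the fingers and tube_green below 0.02 N).
It fails at once if the yellow-stoppered tube, the test tube rack, the funnel or the rubber stopper is moved more than 30 mm (distance of any of tube_yellow, rack, funnel, stopper from where it was at the start of the episode above 0.03 m).
It fails at once if the rack, the funnel or the rubber stopper is tipped over (more than 0.5 rad) (angle between any of rack, funnel, stopper's own z axis and vertical above 0.5 rad).
It also fails if it takes over 54 s, if anything falls off the work surface, if the arm or the gripper's body presses on something with over 40 N, if the wrist force passes 120 N, or if a joint passes its speed limit or range.

## Working session

There is one attempt and no reset: what is moved stays moved. The work goes in short steps, each a Python script; the robot and the scene stay as the last script left them, time stands still between calls to the robot, and variables do not carry over. Pictures are saved under pics/ and viewed, at most 10 in all, crops included, and the job is handed in when it is done.

```bash
mkdir -p pics; python3 - <<'E'
from station import arm
import cv2,numpy as np
for n in("scene","side"):
    cv2.imwrite(f"pics/{n}0.png",arm.camera(n)[:,:,::-1])
    c=arm.get_calibration(n);print(n,c["vertical_fov"],c["cx"],c["cy"],np.round(c["R"],3).tolist(),np.round(c["t"],3), (-np.array(c["R"]).T@c["t"]).round(3))
print({k:v for k,v in arm.get_calibration("wrist").items()})
print(arm.read_state())
E
```

```text
scene 52.38498888420005 277.9793641900611 210.66488235210798 [[-0.773, 0.633, -0.021], [0.449, 0.525, -0.723], [-0.447, -0.569, -0.69]] [ 0.468 -0.226  1.622] [1.189 0.745 0.965]
side 53.43104879315978 278.76542590949464 205.94610067196572 [[-0.96, 0.28, 0.0], [0.168, 0.576, -0.8], [-0.224, -0.768, -0.6]] [ 0.552 -0.068  1.511] [0.88  1.046 0.852]
{'vertical_fov': 61.08600682543884, 'cx': 274.2213512520641, 'cy': 212.48055047822885, 'mount': array([[-1.90282320e-04, -9.56638742e-01, -2.91276982e-01,
         7.32630728e-02],
       [ 9.99999369e-01,  1.40463682e-04, -1.11459271e-03,
        -2.47080690e-04],
       [ 1.10717640e-03, -2.91277011e-01,  9.56638112e-01,
        -1.42128630e-01],
       [ 0.00000000e+00,  0.00000000e+00,  0.00000000e+00,
         1.00000000e+00]])}
{'t': 0.1, 'joint_positions': array([-1.48858397e+00,  3.13929613e-01,  4.51247144e-02,  1.30358252e+00,
       -2.87927309e-05,  1.43121913e+00]), 'joint_vel': array([-7.57687518e-04, -1.43562848e-03,  3.88348546e-03,  1.50931607e-05,
        6.46071556e-04,  3.81949250e-04]), 'joint_efforts': array([ 3.74608731e-03, -4.81731033e+01,  2.99240541e+01,  1.28387602e-02,
        2.23245814e-05,  1.17482924e-05]), 'position': array([ 0.12644501, -0.56048109,  0.23050871]), 'eef_rot': array([-3.12071384e+00, -3.47496530e-01, -2.64533057e-05]), 'force': array([-0.1303584 ,  0.59096673,  0.62504769]), 'wrist_torque': array([ 0.00240217,  0.00314913, -0.01620966]), 'grip_force': 0.0, 'width': 0.08512598172022355}
```

View pics/scene0.png

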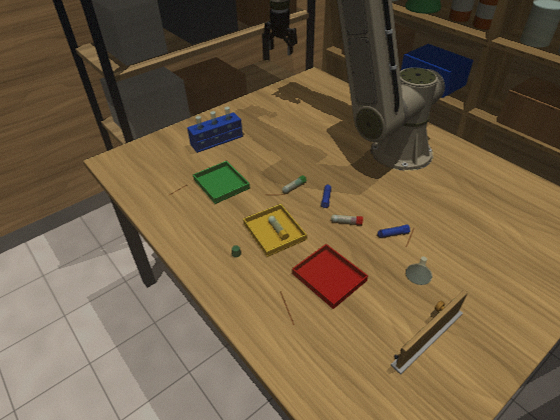

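View pics/side0.png

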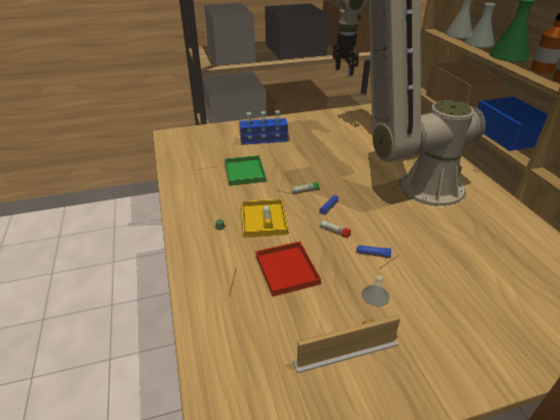

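The scene view has candidates at: red-headed tube (347,220); green-headed tube (295,184); blue look-alikes (326,195) and (394,231); yellow tube (278,228) in its tray; and the dark-green stopper (236,251). The trays are green (221,182), yellow (275,229) and red (330,275). I choose the clear tubes with red and green heads, and check them in a crop.

```bash
cat > h.py <<'E'
import numpy as np,cv2
from station import arm
def cal(n):
    c=arm.get_calibration(n);f=210/np.tan(np.radians(c["vertical_fov"])/2)
    return f,c["cx"],c["cy"],np.array(c["R"]),np.array(c["t"])
def ray(n,u,v,z):
    f,cx,cy,R,t=cal(n);o=-R.T@t;d=R.T@np.array([(u-cx)/f,(v-cy)/f,1]);return o+d*(z-o[2])/d[2]
def proj(n,X):
    f,cx,cy,R,t=cal(n);p=R@np.asarray(X,float)+t;return p[:2]/p[2]*f+[cx,cy]
E
python3 - <<'E'
from h import *
ims={n:cv2.imread(f"pics/{n}0.png") for n in("scene","side")}
crop=np.hstack([cv2.resize(ims["scene"][170:240,270:370],None,fx=4,fy=4,interpolation=2),cv2.resize(ims["side"][172:242,285:385],None,fx=4,fy=4,interpolation=2)])
cv2.imwrite("pics/crop.png",crop)
H={'red':[(0,6),(174,180)],'green':[(50,75)],'yellow':[(22,32)],'blue':[(110,130)]}
for n,im in ims.items():
    hsv=cv2.cvtColor(im,cv2.COLOR_BGR2HSV)
    for c,rs in H.items():
        m=sum(cv2.inRange(hsv,(a,140 if c!='yellow' else 200,40),(b,255,255)) for a,b in rs)
        k,l,s,ce=cv2.connectedComponentsWithStats(m)
        for i in range(1,k):
            if s[i,4]>25 and s[i,1]>140:
                r=cv2.minAreaRect(np.argwhere(l==i)[:,::-1].astype(np.float32))
                big=s[i,4]>500
                q=cv2.convexHull(np.argwhere(l==i)[:,::-1].astype(np.float32))
                print(n,c,s[i].tolist(),ce[i].round(1),"z.012",ray(n,*ce[i],.012)[:2].round(4))
                if big:
                    M=cv2.moments(q);h=q[:,0];
                    W=np.array([ray(n,*p,.024)[:2] for p in h],np.float32)
                    rr=cv2.minAreaRect(W);print("   rim rect",np.round(rr[0],4),np.round(rr[1],4),round(rr[2],1))
E
```

```text
scene red [356, 216, 7, 9, 49] [359.  219.8] z.012 [0.4041 0.1572]
scene red [293, 244, 75, 64, 2503] [330.1 275.5] z.012 [0.6266 0.2556]
   rim rect [0.6316 0.2552] [0.149  0.1686] 2.2
scene green [197, 166, 45, 27, 363] [221.5 179.2] z.012 [ 0.6209 -0.2945]
scene blue [323, 185, 8, 18, 93] [326.4 193.9] z.012 [0.3958 0.0017]
scene blue [381, 225, 29, 10, 156] [396.  229.9] z.012 [0.3505 0.2607]
side red [342, 228, 8, 9, 47] [345.4 231.7] z.012 [0.4049 0.1557]
side red [256, 242, 64, 53, 2060] [287.6 268.4] z.012 [0.6239 0.2567]
   rim rect [0.6257 0.2602] [0.1381 0.1726] 2.1
side green [226, 159, 37, 22, 545] [244.2 169.5] z.012 [ 0.6274 -0.2886]
   rim rect [ 0.6299 -0.2718] [0.1308 0.1301] 88.9
side yellow [242, 200, 45, 37, 1216] [263.2 218.1] z.012 [0.6324 0.0186]
   rim rect [0.6332 0.0272] [0.1773 0.1349] 79.8
side blue [322, 196, 15, 13, 62] [329.7 202.2] z.012 [ 0.394  -0.0017]
side blue [358, 246, 33, 10, 141] [375.2 249.7] z.012 [0.3534 0.2558]
```

View pics/crop.png

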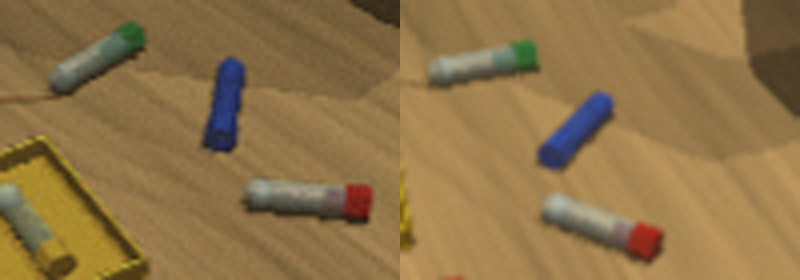

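The crop confirms the choice. In scene pixels, the green-headed clear tube runs from about (283,190) to (305,178), and the red-headed one from (332,218) to (362,220). The solid blue one between them is the look-alike. Next I triangulate and take wrist views from above.

```bash
cat >> h.py <<'E'
from scipy.spatial.transform import Rotation as Ro
def down(yaw): # tool z down, tool y (closing) direction at angle yaw+90deg from tool x at yaw
    return (Ro.from_euler('z',yaw)*Ro.from_euler('x',np.pi)).as_rotvec()
def wshot(name):
    s=arm.read_state();im=arm.camera("wrist")[:,:,::-1].copy();cv2.imwrite(f"pics/{name}.png",im)
    np.savez(f"pics/{name}.npz",p=s["position"],r=s["eef_rot"]);return im
def wray(name,u,v,z):
    d=np.load(f"pics/{name}.npz");c=arm.get_calibration("wrist");f=210/np.tan(np.radians(c["vertical_fov"])/2)
    R=Ro.from_rotvec(d["r"]).as_matrix();M=np.array(c["mount"])
    o=d["p"]+R@M[:3,3];dr=R@M[:3,:3]@np.array([(u-c["cx"])/f,(v-c["cy"])/f,1]);return o+dr*(z-o[2])/dr[2]
E
python3 - <<'E'
from h import *
for nm,sc,sd in (("green",((52,83),(141,33)),((30,72),(137,52))),("red",((248,194),(371,202)),((145,205),(260,243)))):
    for n,pts,o in(("scene",sc,(270,170)),("side",sd,(285,172))):
        e=[ray(n,(p[0]+.5)/4-.5+o[0],(p[1]+.5)/4-.5+o[1],.012)[:2] for p in pts]
        d=e[1]-e[0];print(nm,n,"mid",((e[0]+e[1])/2).round(4),"len",np.linalg.norm(d).round(3),"yaw",np.arctan2(d[1],d[0]).round(3))
print(down(0.0), Ro.from_rotvec(arm.read_state()["eef_rot"]).as_matrix().round(2))
E
```

```text
green scene mid [ 0.4449 -0.1082] len 0.102 yaw -3.137
green side mid [ 0.4425 -0.1109] len 0.102 yaw -3.11
red scene mid [0.4305 0.1306] len 0.096 yaw 2.341
red side mid [0.428  0.1281] len 0.097 yaw 2.358
[3.14159265 0.         0.        ] [[ 0.98  0.22 -0.  ]
 [ 0.22 -0.98  0.  ]
 [ 0.   -0.   -1.  ]]
```

```bash
cat >> h.py <<'E'
def best(p,yaw):
    q=[arm.ik(p,down(y)) for y in (yaw,yaw+np.pi)]
    c=[(abs(a[5]-0),y) for a,y in zip(q,(yaw,yaw+np.pi)) if a is not None]
    return min(c)[1]
E
python3 - <<'E'
from h import *
L=[]
for nm,p,y in(("wgt",(.56,-.28,.26),0.),("wg",(.444,-.11,.2),np.pi),("wrt",(.56,.257,.26),0.),("wr",(.429,.129,.2),2.35)):
    yy=np.pi if nm in("wgt","wrt") else best(p,y)
    try: arm.move_pose(p,down(yy))
    except arm.Unreachable: print(nm,"unreach",yy);continue
    arm.hold(.2); L.append(cv2.resize(wshot(nm),(400,300)));print(nm,yy,arm.read_state()["t"],arm.read_state()["joint_positions"].round(2))
cv2.imwrite("pics/m.png",np.vstack([np.hstack(L[:2]),np.hstack(L[2:])]))
E
```

```text
wgt 3.141592653589793 2.225 [-0.59  0.41  0.26  1.42 -0.   -0.59]
wg 3.141592653589793 3.3417 [-0.42  0.1  -0.3   1.17 -0.   -0.42]
wrt 3.141592653589793 5.0417 [ 0.3   0.39  0.23  1.41 -0.    0.3 ]
wr 2.35 6.0833 [ 0.11  0.08 -0.32  1.17  0.    0.9 ]
```

View pics/m.png

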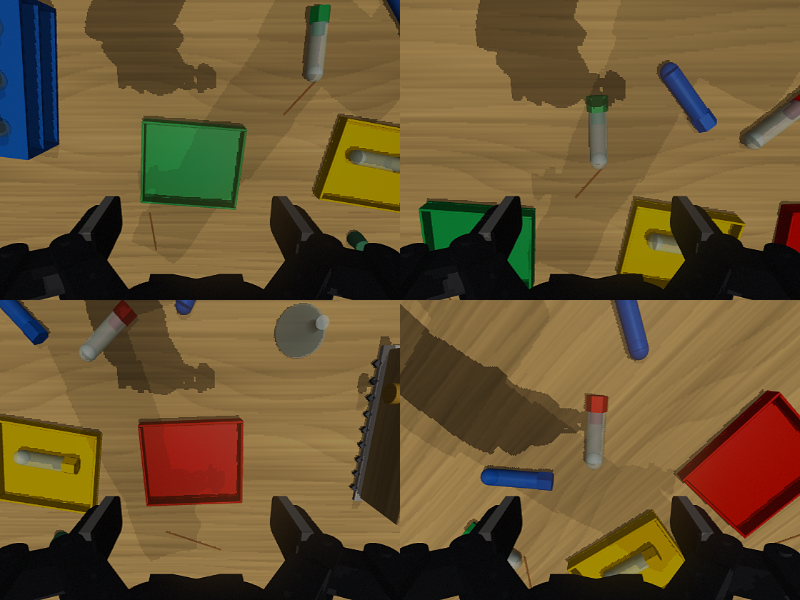

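The wrist views show the green tube in wg from tail (278,234) to head (276,134), and the red tube in wr from (272,235) to (276,133). The green and red trays are both fully in view and empty. Nothing stands within the finger sweep of either tube.

```bash
python3 - <<'E'
from h import *
for n,e in(("wg",((278.6,234.3),(276,134))),("wr",((271.9,235.5),(276,132.7)))):
    a,b=[wray(n,*p,.012)[:2] for p in e];d=b-a;print(n,((a+b)/2).round(4),np.linalg.norm(d).round(4),np.arctan2(d[1],d[0]).round(3))
for n,rs in(("wgt",[(50,75)]),("wrt",[(0,6),(174,180)])):
    im=cv2.imread(f"pics/{n}.png");hsv=cv2.cvtColor(im,cv2.COLOR_BGR2HSV)
    m=sum(cv2.inRange(hsv,(a,100,30),(b,255,255)) for a,b in rs)
    k,l,s,c=cv2.connectedComponentsWithStats(m);i=1+s[1:,4].argmax()
    W=np.array([wray(n,*p,.024)[:2] for p in np.argwhere(l==i)[:,::-1]],np.float32)
    print(n,s[i],cv2.minAreaRect(W))
E
```

```text
wg [ 0.4447 -0.1089] 0.0972 -3.115
wr [0.4298 0.1295] 0.0997 2.312Traceback (most recent call last):
  File "<stdin>", line 8, in <module>
  File "h.py", line 17, in wray
    d=np.load(f"pics/{name}.npz");c=arm.get_calibration("wrist");f=210/np.tan(np.radians(c["vertical_fov"])/2)
                                    ~~~~~~~~~~~~~~~~~~~^^^^^^^^^
ValueError: time passes only in moves, steps and waits
```

```bash
python3 - <<'E'
from h import *
for n,rs in(("wgt",[(50,75)]),("wrt",[(0,6),(174,180)])):
    im=cv2.imread(f"pics/{n}.png");hsv=cv2.cvtColor(im,cv2.COLOR_BGR2HSV)
    m=sum(cv2.inRange(hsv,(a,100,30),(b,255,255)) for a,b in rs)
    k,l,s,c=cv2.connectedComponentsWithStats(m);i=1+s[1:,4].argmax()
    h=cv2.convexHull(np.argwhere(l==i)[:,::-1].astype(np.float32))
    W=np.array([wray(n,*p,.024)[:2] for p in h[:,0]],np.float32)
    print(n,s[i],cv2.minAreaRect(W))
E
```

```text
wgt [  197   167   149   127 15449] ((0.6229450702667236, -0.2888358533382416), (0.15852104127407074, 0.14108067750930786), 85.25819396972656)
wrt [  193   167   148   122 15223] ((0.6204388737678528, 0.24901148676872253), (0.14082254469394684, 0.15843313932418823), 2.16152286529541)
```

Both measured tube lengths (97 and 100 mm) and both rims (141 × 158.5 mm) match the given sizes. I start with the red tube.

```bash
cat >> h.py <<'E'
ZG=.002
def pick(xy,yaw):
    p=np.array([*xy,.12]);yaw=best(p,yaw)
    arm.set_gripper(.06);arm.move_pose(p,down(yaw))
    print("low",arm.line_to([*xy,.04],speed=.15))
    print("touch",arm.line_to([*xy,ZG],speed=.05,force_limit=12))
    arm.set_gripper(0.0);s=arm.read_state();print("grip",s["width"],s["grip_force"],s["position"])
    arm.line_to([*xy,.03],speed=.08);arm.line_to([*xy,.12],speed=.15)
    s=arm.read_state();print("lifted",s["width"],s["grip_force"],s["t"])
def place(xy,yaw):
    p=np.array([*xy,.12]);yaw=best(p,yaw);arm.move_pose(p,down(yaw))
    wshot(f"carry{xy[1]:.2f}")
    arm.line_to([*xy,.035],speed=.12)
    print("contact",arm.line_to([*xy,ZG+.0045],speed=.03,force_limit=8))
    s=arm.read_state();print("at",s["position"],s["width"],s["force"].round(1))
    arm.hold(.2);arm.set_gripper(.05);arm.hold(.2)
    arm.line_to([*xy,.04],speed=.06);arm.line_to([*xy,.14],speed=.15);print("t",arm.read_state()["t"])
E
python3 - <<'E'
from h import *
pick((.4298,.1295),2.33)
s=arm.read_state()
if s["width"]>.015: place((.620,.249),np.pi/2+.037)
arm.hold(.1);wshot("after_red")
E
```

```text
low False
touch False
grip 0.021987127394076326 58.49004328250885 [0.43019042 0.12959697 0.00255517]
lifted 0.02167711670228491 58.54756414890289 10.15
contact False
at [0.62009121 0.24903652 0.00665398] 0.021927325572883075 [-1.3  0.4  2. ]
t 16.425
```

View pics/after_red.png

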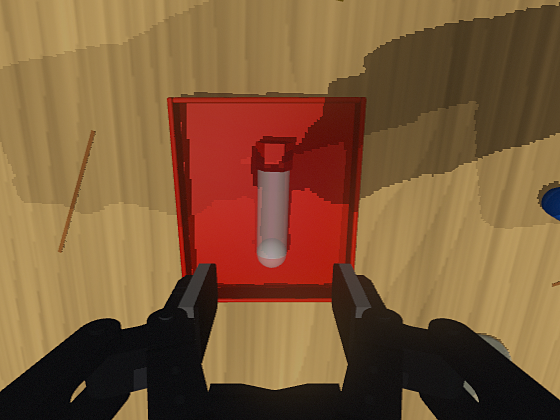

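The red tube lies flat in the middle of the red tray, head at (272,152) and tail at (271,253). The same steps follow for the green tube.

```bash
python3 - <<'E'
from h import *
arm.line_to([.620,.249,.18],speed=.15)
pick((.4447,-.1089),-3.115)
s=arm.read_state()
if s["width"]>.015: place((.623,-.289),np.pi/2-.083)
arm.hold(.1);a=wshot("after_green")
b=arm.camera("scene")[:,:,::-1]
cv2.imwrite("pics/final.png",cv2.resize(np.hstack([a,b]),(800,300)))
E
```

```text
low False
touch False
grip 0.021626191885485018 58.68444621562958 [ 0.44502789 -0.10907556  0.00252839]
lifted 0.02167887329662431 58.723769187927246 22.025
contact False
at [ 0.62310812 -0.28903395  0.0066504 ] 0.021724950909749706 [-0.4  0.7  0.5]
t 27.725
```

View pics/final.png

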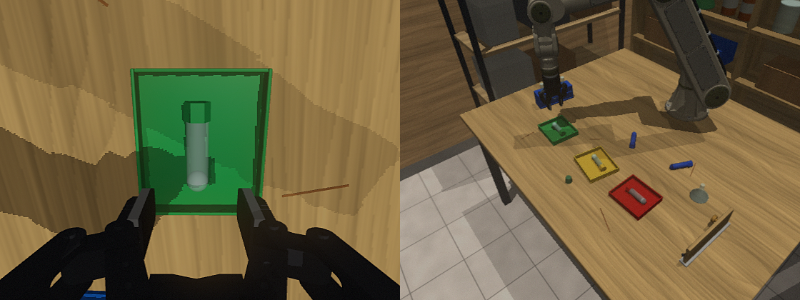

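The green tube lies flat in the green tray, head at (196,112) and tail at (198,182) in the left half. In the scene half, the red tube is in its tray at (635,197), and the yellow tube and the other things have not moved.

```bash
python3 - <<'E'
from station import arm
print(arm.job_done(),arm.read_state()["t"])
E
```

```text
the job is handed in; nothing more can be done
the job is handed in; nothing more can be done
```

The red-stoppered and green-stoppered tubes are lying flat in their matching trays, the yellow tube and the other things were left where they were, and the job is handed in at about 28 s of the 54 s allowed; the judge's verdict was not shown.

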